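Set the strip jig to 40 mm with a gauge block from the sprung rail

TASK

Set the strip-width jig to 40 mm. Pull the 40 mm gauge block (the middle one of the three widths) up off the sprung storage rail, stand it upright on the bare bench and let go so that you can take it again by its two ends, then lower it flat onto the jig's plate, wholly between fence and straightedge with its 40 mm width across the gap, and slide the straightedge until the block sits snug between the two. Leave the other two blocks clipped on the rail.

Things in the scene. Friction and masses are not known exactly. Their poses are not given: they have to be found in the camera images.
- storage_rail: Fixed storage rail, grey base 66 x 244 x 10 mm (x, y, z) with a steel fin 14 mm thick along y, top 32 mm above the bench. Origin: centre of the base's underside. Three stations at y = -68, 0, +68 mm, a gauge block astride the fin at each, 12 mm between ends; black end stops 44 mm high. Sprung rollers in the fin catch each block: an upward pull of 10 to 20 N snaps it free; lift 35 mm to clear.
- block_30: Gauge block 30 mm wide: aluminium, blue mark on top, 30 x 56 x 42 mm (x, y, z). Not wanted: stays on the rail. Origin: centre of its underside, 10 mm above the bench while on the rail; its y runs along the rail.
- block_40: The wanted gauge block: aluminium, blue mark on top, 40 x 56 x 42 mm (x, y, z), about 0.2 kg. A slot 16 mm wide, 24 mm deep runs along y underneath: it stands on two skirts. Origin: centre of its underside, 10 mm above the bench while on the rail; its y runs along the rail. On the rail only its x faces (40 mm apart) can be gripped, in the jig only its y ends (56 mm apart).
- block_50: Gauge block 50 mm wide: aluminium, blue mark on top, 50 x 56 x 42 mm (x, y, z). Not wanted: stays on the rail. Origin: centre of its underside, 10 mm above the bench while on the rail; its y runs along the rail.
- setting_jig: Fixed strip-width jig: blue base plate 140 x 170 x 8 mm (x, y, z). Origin: centre of its underside; x points from straightedge to fence. The steel fence stands on it along y, 170 mm long, 15 mm thick, top 50 mm above the bench; its inner face lies at x = +45 mm. The straightedge is parallel to it on the -x side.
- fence_foot (a point): Middle of the foot of the fence's inner face, on the top of the jig's plate (8 mm above the bench). Axes as the jig: the gap lies on its -x side.
- straightedge (a joint): Gap between the fence's inner face and the straightedge's inner face, in m (0 = touching, 0.060 = widest); the straightedge slides along the jig's x, at about 3 N, and stays where left. It starts 50 to 55 mm open. Straightedge: aluminium, 12 mm thick, 166 mm long, top 50 mm above the bench.
- knob_grip (a point): Point to grip on the straightedge's red upright knob, on its axis: 22 mm diameter, knob from 30 to 62 mm above the bench, this point 45 mm above it. The knob's axis stands 34 mm outside (-x of) the straightedge's inner face, on a flange; push it toward the jig's +x to close the gap.
There are look-alikes about, which are no part of the job. Leave any green, purple or yellow look-alike of the block_40 alone.

How it is judged:
By the outcome, as a careful person would: the job done as asked, in the order asked, and still so for the second after the job is handed in, with the robot touching nothing.
It also fails if it takes over 62 s, if anything falls off the work surface, if the arm or the gripper's body presses on something with over 40 N, if the wrist force passes 120 N, or if a joint passes its speed limit or range.

ROBOT

A 7-joint arm with a two-finger parallel gripper is mounted at the origin on the work surface; the furniture and walls round the work are solid. World frame = base frame: x ahead of the robot, y to its left, z up, the work surface at z = 0. Lengths are in m, angles in rad, forces in N, time in s.
With the tool pointing down it reaches from about 0.4 to 0.85 m from the base axis. Payload 6.9 kg.
Tool frame: the origin (TCP) lies at the very end of the fingers, on their centre line; the grasp point (between the pads) lies 19 mm behind it; z points along the fingers, y is the line along which they close (so a half turn about z gives the same grasp; the last joint's range is limited). The gripper opens to 85 mm and grips with 20 to 120 N. Pads are 22 mm wide; open, the fingers measure 114 mm over their backs; the gripper's body (76 mm by 85 mm) begins 54 mm behind the grasp point. The pads swing forward as they close: fully open they stand 13 mm farther back than shut.
Start: joints at [1.256, 0.507, -0.238, 1.5, 0.126, 1.149, -0.155], TCP at [0.255, -0.57, 0.231] pointing down, gripper open.
Joint ranges: [-3.08, 3.08], [-0.24, 2.05], [-1.43, 1.35], [0, 2.5], [-1.52, 4.66], [0.17, 1.96], [-2.89, 2.89]. Speed limits (rad/s): [2.39, 2.39, 3.14, 3.14, 3.14, 3.14, 3.14].

INTERFACE

Orientations are given as a 3x3 rotation matrix whose columns are the frame's x, y, z axes.
In Python, from rig import env gives the robot as it stands.
- The arm moves only by the tool drive_tool, never from a script. Its argument "plan" is a list of rows, each a list of 3 entries, a list of its own where there are three numbers: the shift along the world's x, y, z in mm, then the turn, a rotation vector about the world's x, y, z in rad, then the opening, from -1 (shut) to 1 (fully open). A call has 1 to 8 rows; each row shifts and turns the commanded pose from where the row before left it; what a row does not reach is not made up. A row lasts 1/10 s, in which the tool goes at most 50 mm and 8.59 degrees, less where a joint would pass 70% of its speed; a pose out of reach is approached as far as the arm can. A call with a gripper value outside its range is refused whole. The fingers move at their own pace and stop on an object; the grip force is fixed at half the most. Time passes only in rows, so rows that do not move let the fingers close. It gives the time, the measured TCP pose, the force, the opening and the grip force at its end, in the units of the state.
- env.get_state(): the state, without advancing time (a new reading comes with each control period).
- env.camera(name): name is "scene" or "top"; returns a dict with "image" (420x560x3 uint8, red, green, blue), "vertical_fov" (degrees; the focal length in pixels is half the picture's height over the tangent of half this angle, whatever the lens; pixels are square), "cx", "cy" (the principal point, pixels), "k1" (the pictures are not rectified: a ray, as slopes to the right and down, at radius r is drawn at 1 + k1 r^2 times it, then the intrinsics apply), "R" (3x3) and "t" (3): a world point X has camera coordinates R X + t. Camera axes: x right, y down, z forward; pixel columns grow to the right and rows downward; lengths in m; the calibration is good to about 2 mm. A picture is of the moment at which its call begins. There is no depth.
- env.finish_job(): hands the job in; it is judged then, once.
The state is a dict: "time_s": time; "joint_pos": joint angles; "qvel": joint speeds; "tau": joint torques, N m; "tcp_pos": TCP position; "eef_rot": TCP orientation; "ft_force": force on the tool from outside, world axes, zero at the start; "torque": the same for the moment, N m; "width": finger opening in m; "grasp_force": force on a finger pad.
Only numpy, scipy, OpenCV 4.12 (cv2) and the standard library are available. Lean on these libraries where they do the work, as an engineer would, in place of code of your own. Each camera call takes 0.05 s, during which the arm holds its last target. There are 200 camera calls.

## Working session

There is one attempt and no reset: what is moved stays moved. The work goes in short steps, Python scripts to look and compute and a tool call to move; the robot and the scene stay as the last step left them, time stands still between calls to the robot, and variables do not carry over. Pictures are saved under pics/ and viewed, at most 10 in all, crops included, and the job is handed in when it is done.

Besides the shell and the picture viewer there is one more tool, called after "Call:" by a JSON object that holds its "fn" and its "kwargs", one argument or row to a line. drive_tool: Moves the arm, as the interface text tells. Its arguments: {"type":"object","properties":{"plan":{"type":"array"}},"required":["plan"]}

```bash
mkdir -p pics; ls; python3 - <<'E'
from rig import env
import cv2,numpy as np,pickle
for n in("top","scene"):
    c=env.camera(n); pickle.dump(c,open(f"pics/{n}0.pkl","wb")); cv2.imwrite(f"pics/{n}0.png",c["image"][:,:,::-1])
    print(n,c["vertical_fov"],c["cx"],c["cy"],c["k1"],-c["R"].T@c["t"],c["R"].round(3).tolist())
s=env.get_state(); print(s)
E
```

```text
pics
top 42.4670467434557 280.3433549811522 207.18999758584977 -0.07693102579593268 [0.28301973 0.10124579 1.6491488 ] [[-0.002, -1.0, 0.0], [-0.996, 0.002, -0.088], [0.088, -0.001, -0.996]]
scene 50.17412835495805 273.2414146820956 200.46475770690196 -0.05777904956754243 [-0.48783302  0.76346243  1.1350257 ] [[-0.582, -0.813, 0.011], [-0.58, 0.406, -0.707], [0.57, -0.418, -0.708]]
{'time_s': 0.1, 'joint_pos': array([ 1.25549379,  0.50826846, -0.23752148,  1.50098711,  0.12570138,
        1.14892777, -0.15478372]), 'qvel': array([ 7.84547654e-04, -1.28998783e-03, -2.12509920e-03, -2.44406215e-03,
        8.74439595e-05, -6.73061788e-04,  1.10116715e-03]), 'tau': array([-4.52562570e-03, -6.21836972e+01, -2.19442852e+00, -2.50205916e+01,
        1.25417099e-02,  7.77497044e-03, -1.43764339e-05]), 'tcp_pos': array([ 0.2550566 , -0.57010988,  0.23052293]), 'eef_rot': array([[ 9.12755434e-01,  4.08505873e-01, -6.85035598e-04],
       [ 4.08506446e-01, -9.12754284e-01,  1.44924120e-03],
       [-3.32456348e-05, -1.60264424e-03, -9.99998715e-01]]), 'ft_force': array([ 0.09516527, -0.19632832, -0.44966958]), 'torque': array([-0.02308189, -0.01073779,  0.00295847]), 'grasp_force': 0.0, 'width': 0.08563050702388193}
```

View pics/top0.png

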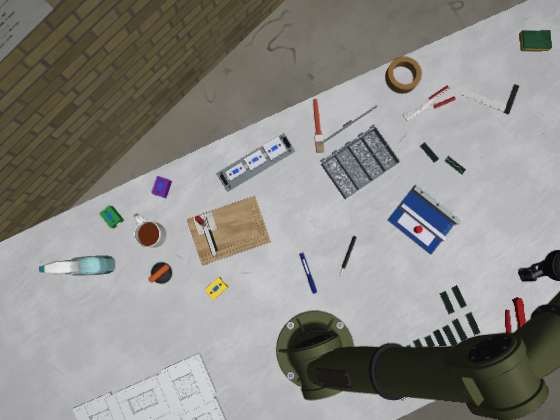

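View pics/scene0.png

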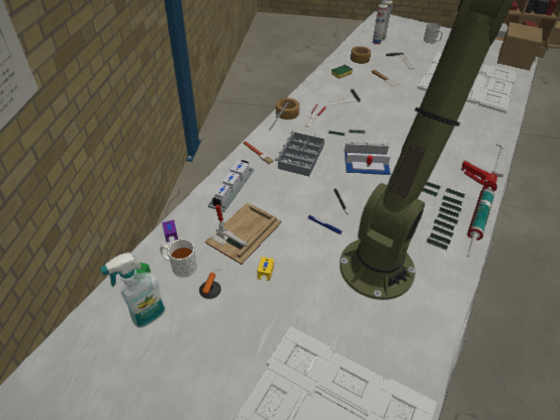

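The top view shows the rail with three blocks (blue marks near (236,171), (256,159), (275,147)) and the blue jig near (423,220) with its red knob at (418,229). I'll zoom in on both.

```bash
cat > h.py <<'E'
import cv2,numpy as np,pickle
def K(c):
    f=210/np.tan(np.radians(c["vertical_fov"]/2)); return np.array([[f,0,c["cx"]],[0,f,c["cy"]],[0,0,1]])
def D(c): return np.array([c["k1"],0,0,0,0.])
def ray(c,p,z):
    "pixels -> world points on plane height z"
    u=cv2.undistortPoints(np.array(p,float).reshape(-1,1,2),K(c),D(c)).reshape(-1,2)
    d=np.c_[u,np.ones(len(u))]@c["R"]; o=-c["R"].T@c["t"]
    return o+d*((z-o[2])/d[:,2])[:,None]
def proj(c,X):
    return cv2.projectPoints(np.array(X,float).reshape(-1,1,3),cv2.Rodrigues(c["R"])[0],c["t"],K(c),D(c))[0].reshape(-1,2)
def blobs(c,lo,hi,roi,amin=4):
    x0,y0,x1,y1=roi; hsv=cv2.cvtColor(c["image"],cv2.COLOR_RGB2HSV)[y0:y1,x0:x1]
    m=cv2.inRange(hsv,lo,hi); n,_,st,ce=cv2.connectedComponentsWithStats(m)
    return [(ce[i]+[x0,y0],st[i,4]) for i in range(1,n) if st[i,4]>=amin], m
E
python3 - <<'E'
from h import *
t=pickle.load(open("pics/top0.pkl","rb"));s=pickle.load(open("pics/scene0.pkl","rb"))
cr=lambda c,x,y,w,h:cv2.resize(c["image"][y:y+h,x:x+w,::-1],(400,300),interpolation=cv2.INTER_NEAREST)
im=np.vstack([np.hstack([cr(t,212,128,88,66),cr(t,380,176,88,66)]),np.hstack([cr(s,196,152,72,54),cr(s,330,130,72,54)])])
cv2.imwrite("pics/z.png",im)
for n,c,r1,r2 in(("top",t,(215,130,297,190),(380,180,465,260)),("scene",s,(200,155,260,210),(335,135,395,180))):
    print(n,"marks",[(a.round(1).tolist(),k) for a,k in blobs(c,(100,120,60),(130,255,255),r1)[0]],
    "knob",[(a.round(1).tolist(),k) for a,k in blobs(c,(0,150,80),(8,255,255),r2)[0]])
b=blobs(t,(100,120,60),(130,255,255),(215,130,297,190))[0]
P=ray(t,[a for a,_ in b],.052);print(P.round(4))
E
```

```text
top marks [([274.0, 147.5], np.int32(24)), ([254.6, 159.1], np.int32(22)), ([235.0, 170.8], np.int32(22))] knob [([418.6, 228.8], np.int32(35))]
scene marks [([239.0, 166.0], np.int32(7)), ([230.7, 177.0], np.int32(9)), ([221.7, 189.0], np.int32(9))] knob [([369.5, 159.1], np.int32(28))]
[[0.6038 0.1188 0.052 ]
 [0.5686 0.1769 0.052 ]
 [0.5334 0.2353 0.052 ]]
```

View pics/z.png

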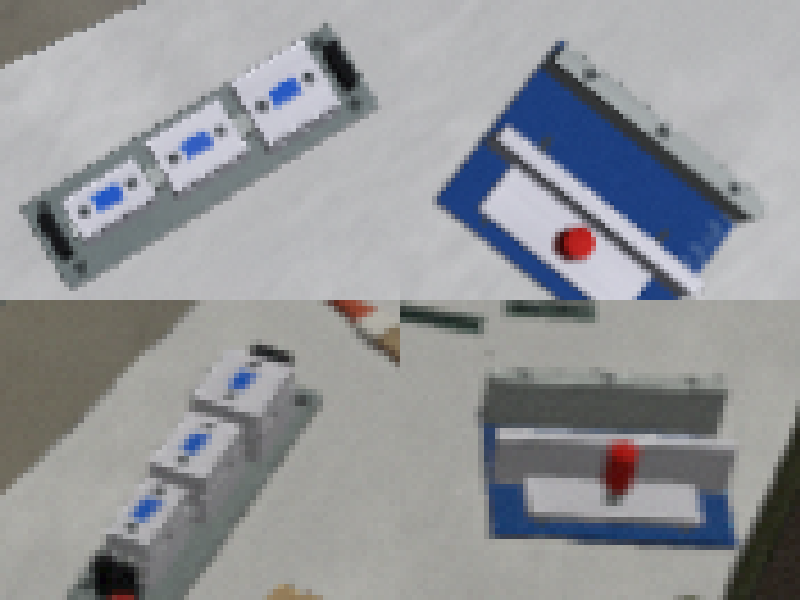

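```bash
cat > jig.py <<'E'
from h import *
def rect(c,o,a,z,xs,ys):
    ex=np.array([np.cos(a),np.sin(a)]);ey=np.array([-ex[1],ex[0]])
    X,Y=np.meshgrid(xs,ys); W=np.array(o)+X[...,None]*ex+Y[...,None]*ey
    p=proj(c,np.c_[W.reshape(-1,2),np.full(W.size//2,z)]).reshape(*X.shape,2).astype(np.float32)
    return cv2.remap(c["image"],p[...,0],p[...,1],cv2.INTER_LINEAR)
E
python3 - <<'E'
from jig import *
t=pickle.load(open("pics/top0.pkl","rb"));s=pickle.load(open("pics/scene0.pkl","rb"))
kp=ray(t,[[418.6,228.8]],.06)[0];ks=ray(s,[[369.5,159.1]],.046)[0];print("knob",kp,ks)
# fence/plate points (from crop, top): scale 4.545
cr=lambda x,y:[380+(x-400)/4.545,176+y/4.545]
print("plate corner L,T", ray(t,[cr(437,200),cr(555,45)],.008).round(4))
F=ray(t,[cr(555,50),cr(748,218)],.05);print("fence",F.round(4))
d=F[0]-F[1];ang=np.arctan2(d[1],d[0])-np.pi/2;print("len",np.linalg.norm(d),"jig x deg",np.degrees(ang))
# rectified picture about knob, x=jig x ; 0.25mm/px *
xs=np.arange(-.08,.13,.0005);ys=np.arange(-.1,.1,.0005)
im=[cv2.resize(rect(c,kp[:2],ang,.05,xs,ys),(400,400)) for c in(t,s)]
cv2.imwrite("pics/r1.png",np.hstack(im)[:,:,::-1])
E
```

```text
knob [ 0.35830183 -0.30846928  0.06      ] [ 0.35967291 -0.30953152  0.046     ]
plate corner L,T [[ 0.388  -0.2287  0.008 ]
 [ 0.4927 -0.3112  0.008 ]]
fence [[ 0.4841 -0.3006  0.05  ]
 [ 0.3728 -0.4262  0.05  ]]
len 0.16782779240959217 jig x deg -41.54197518438247
```

View pics/r1.png

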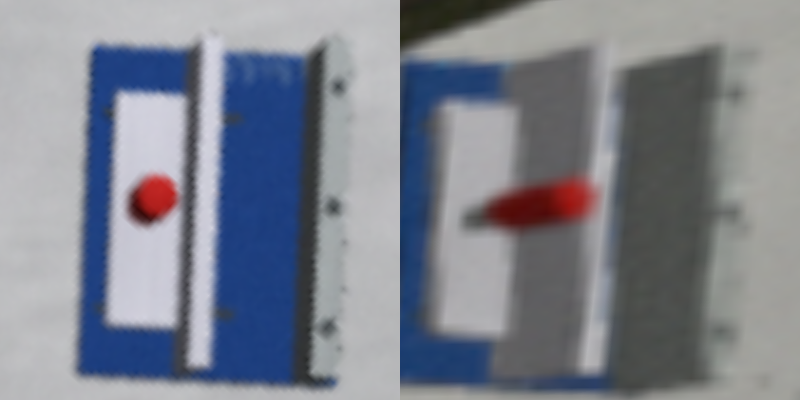

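The rectified jig views show the fence's inner edge tilted about 2.4° from my first angle, at x≈322→308. I'll fit the edges sub-pixel, and do the same for the block.

```bash
cat >> jig.py <<'E'
def edge(im,xs,ys,lo,hi,sign,y0=None):
    "per row strongest signed x-gradient between lo..hi, robust line x=a+b*y"
    g=cv2.GaussianBlur(im.astype(np.float32),(0,0),3); d=sign*np.gradient(g,axis=1)
    k=(xs>=lo)&(xs<=hi); x=xs[k][d[:,k].argmax(1)]
    for _ in range(4):
        b,a=np.polyfit(ys,x,1); r=x-a-b*ys; m=abs(r)<max(2*np.median(abs(r)),.0005); ys,x=ys[m],x[m]
    return a,b,len(x),r.std()
def jigfit(c,o,a):
    xs=np.arange(-.08,.13,.0005);ys=np.arange(-.065,.065,.0005)
    for _ in range(3):
        im=rect(c,o,a,.05,xs,ys)
        f=edge(im[:,:,0],xs,ys,.06,.11,1); a+=-np.arctan(f[1])
    im=rect(c,o,a,.05,xs,ys)
    f=edge(im[:,:,0],xs,ys,.06,.11,1); s=edge(im[:,:,0],xs,ys,.01,f[0]-.02,-1)
    return a,f,s
E
python3 - <<'E'
from jig import *
t=pickle.load(open("pics/top0.pkl","rb"));s=pickle.load(open("pics/scene0.pkl","rb"))
o=[.3583,-.3085]
for c in(t,s):
    a,f,g=jigfit(c,o,np.radians(-39)); print(np.degrees(a),"fence",f,"se",g,"gap",f[0]-g[0])
# y extent of fence & straightedge, top: profile along y near its top strip
a,f,g=jigfit(t,o,np.radians(-39))
ys=np.arange(-.12,.12,.0005)
for nm,x0 in(("fence",f[0]+.004),("se",g[0]-.006)):
    for c in(t,s):
        im=rect(c,o,a,.05,np.arange(x0,x0+.004,.0005),ys).astype(float).mean((1,2)); gr=np.gradient(cv2.GaussianBlur(im[:,None],(0,0),3)[:,0])
        k=np.argsort(-abs(gr)); lo=[i for i in k if ys[i]<-.06][0];hi=[i for i in k if ys[i]>.06][0]; print(nm,ys[lo],ys[hi],gr[lo],gr[hi])
# plate
print("blue plate y:",end="")
im=rect(t,o,a,.008,np.arange(.045,.06,.0005),ys)[:,:,0].astype(float).mean(1);gr=np.gradient(cv2.GaussianBlur(im[:,None],(0,0),3)[:,0]);print(ys[gr.argmin()],ys[gr.argmax()])
# block
rot=np.arctan2(.1165,-.0704)-np.pi/2
m=[.5686,.1769];xs=np.arange(-.035,.035,.0005);ys=np.arange(-.02,.02,.0005)
for c in(t,s):
    for z in(.052,):
        im=rect(c,m,rot,z,xs,ys)[:,:,0]; print("block x edges",edge(im,xs,ys,-.03,-.01,1),edge(im,xs,ys,.01,.03,-1))
        im=rect(c,m,rot,z,np.arange(-.012,.012,.0005),np.arange(-.04,.04,.0005))[:,:,0].T
        print("  y",edge(im,np.arange(-.04,.04,.0005),np.arange(-.012,.012,.0005),-.036,-.02,1),edge(im,np.arange(-.04,.04,.0005),np.arange(-.012,.012,.0005),.02,.036,-1))
b=blobs(s,(100,120,60),(130,255,255),(200,155,260,210))[0];print(ray(s,[q for q,_ in b],.052).round(4),np.degrees(rot))
E
```

```text
-39.04410333813641 fence (np.float64(0.08728259740748294), np.float64(2.0555274543938587e-05), 246, np.float64(0.0002478747582273259)) se (np.float64(0.034486165421929005), np.float64(-0.004368161179068604), 256, np.float64(0.0002379571861631525)) gap 0.052796431985553935
-38.719433930809224 fence (np.float64(0.08359782727924124), np.float64(0.003006672924944457), 169, np.float64(0.000999269354387508)) se (np.float64(0.0313328737757035), np.float64(0.003763995826152123), 258, np.float64(0.0015548267881456321)) gap 0.05226495350353774
fence -0.06449999999999995 0.09000000000000019 -5.372939358705395 10.447862206380016
fence -0.06049999999999994 0.06700000000000017 -2.2876145316488206 2.1998846139129853
se -0.08249999999999996 0.08200000000000018 2.550111627580108 -11.296494257231942
se -0.11699999999999999 0.0950000000000002 8.83004803717737 5.721501806257663
blue plate y:-0.08499999999999996 0.08500000000000019
block x edges (np.float64(-0.02045550281293951), np.float64(0.002988748241912836), 80, np.float64(0.0003535818266290889)) (np.float64(0.018675076183778765), np.float64(0.00030473511486138916), 80, np.float64(0.00023845884369416633))
  y (np.float64(-0.027582931007227595), np.float64(0.001251681217784368), 42, np.float64(0.00018610895105467535)) (np.float64(0.02716017151541473), np.float64(0.01568606165870537), 48, np.float64(0.0003538910502829948))
block x edges (np.float64(-0.019362056129062166), np.float64(0.031767574811491506), 74, np.float64(0.00022833814112819723)) (np.float64(0.019299603461107016), np.float64(0.012787942932673718), 62, np.float64(0.00030387562317900916))
  y (np.float64(-0.024450200825010832), np.float64(-0.05080330004342077), 48, np.float64(0.00047584385339187354)) (np.float64(0.031442065050882644), np.float64(0.027723219109729528), 35, np.float64(0.00024832925793818236))
[[0.6029 0.1226 0.052 ]
 [0.5689 0.1798 0.052 ]
 [0.5337 0.2386 0.052 ]] 31.144226451539062
```

Call:
{"fn": "drive_tool", "kwargs": {
  "plan": [
    [[17.4,41.6,0],[0,0,0.094],1],
    [[17.4,41.6,0],[0,0,0.094],1],
    [[17.4,41.6,0],[0,0,0.094],1],
    [[17.4,41.6,0],[0,0,0.094],1],
    [[17.4,41.6,0],[0,0,0.094],1],
    [[17.4,41.6,0],[0,0,0.094],1],
    [[17.4,41.6,0],[0,0,0.094],1],
    [[17.4,41.6,0],[0,0,0.094],1]
  ]
}}

```text
time_s: 0.9
tcp_pos: [0.3946, -0.2359, 0.2312]
eef_rot: [[0.384, 0.923, -0.0], [0.923, -0.384, -0.0], [-0.0, -0.0, -1.0]]
ft_force: [1.2, -1.3, -0.2]
width: 0.0857
grasp_force: 0.0
```

Call:
{"fn": "drive_tool", "kwargs": {
  "plan": [
    [[17.4,41.6,0],[0,0,0.094],1],
    [[17.4,41.6,0],[0,0,0.094],1],
    [[17.4,41.6,0],[0,0,0.094],1],
    [[17.4,41.6,0],[0,0,0.094],1],
    [[17.4,41.6,0],[0,0,0.094],1],
    [[17.4,41.6,0],[0,0,0.094],1],
    [[17.4,41.6,0],[0,0,0.094],1],
    [[17.4,41.6,0],[0,0,0.094],1]
  ]
}}

```text
time_s: 1.7
tcp_pos: [0.534, 0.0966, 0.231]
eef_rot: [[-0.35, 0.937, -0.001], [0.937, 0.35, -0.0], [-0.0, -0.001, -1.0]]
ft_force: [0.4, -1.1, 0.4]
width: 0.0851
grasp_force: 0.0
```

Call:
{"fn": "drive_tool", "kwargs": {
  "plan": [
    [[17.4,41.6,0],[0,0,0.094],1],
    [[17.4,41.6,0],[0,0,0.094],1],
    [[0,0,0],[0,0,0],1],
    [[0,0,0],[0,0,0],1]
  ]
}}

```text
time_s: 2.1
tcp_pos: [0.568, 0.1794, 0.2304]
eef_rot: [[-0.517, 0.856, -0.002], [0.856, 0.517, 0.0], [0.001, -0.001, -1.0]]
ft_force: [-0.2, -0.3, -0.1]
width: 0.0854
grasp_force: 0.0
```

Call:
{"fn": "drive_tool", "kwargs": {
  "plan": [
    [[0.5,-1.4,-40],[0,0,0],1],
    [[0,0,-40],[0,0,0],1],
    [[0,0,-40],[0,0,0],1],
    [[0,0,-30],[0,0,0],1],
    [[0,0,-20],[0,0,0],1],
    [[0,0,-20],[0,0,0],1],
    [[0,0,-18],[0,0,0],1],
    [[0,0,0],[0,0,0],1]
  ]
}}

```text
time_s: 2.9
tcp_pos: [0.5676, 0.1738, 0.0211]
eef_rot: [[-0.514, 0.858, -0.004], [0.858, 0.514, -0.003], [-0.0, -0.005, -1.0]]
ft_force: [-0.6, -0.1, 0.2]
width: 0.0857
grasp_force: 0.0
```

```bash
python3 - <<'E'
from rig import env
from h import *
cs=[env.camera(n) for n in("top","scene")]; s=env.get_state(); print(s["tcp_pos"],s["ft_force"])
o=[]
for c in cs:
    x,y=proj(c,[[.5685,.178,.05]])[0].astype(int); o.append(cv2.resize(c["image"][y-40:y+40,x-50:x+50,::-1],(400,320)))
cv2.imwrite("pics/g1.png",np.hstack(o))
E
```

```text
[0.56897539 0.17550936 0.02356339] [-0.14334751  0.24594157  1.64966261]
```

View pics/g1.png

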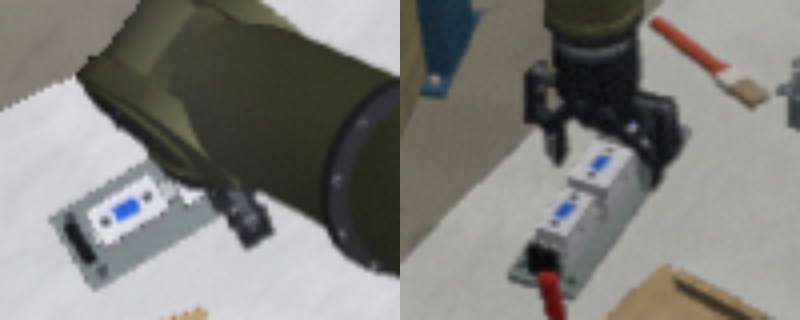

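The left crop shows the arm over the rail with block_30 clear. The right crop shows the fingers astride the middle block, at about (555,140) and (660,165) around its mark at (600,162). I'll close and pull.

Call:
{"fn": "drive_tool", "kwargs": {
  "plan": [
    [[0,2,-1],[0,0,0],1],
    [[0,0,0],[0,0,0],0],
    [[0,0,0],[0,0,0],-1],
    [[0,0,0],[0,0,0],-1],
    [[0,0,0],[0,0,0],-1],
    [[0,0,0],[0,0,0],-1],
    [[0,0,0],[0,0,0],-1],
    [[0,0,0],[0,0,0],-1]
  ]
}}

```text
time_s: 3.8
tcp_pos: [0.5692, 0.179, 0.0229]
eef_rot: [[-0.516, 0.857, 0.001], [0.857, 0.516, -0.0], [-0.0, 0.001, -1.0]]
ft_force: [-1.4, -1.8, 6.1]
width: 0.0389
grasp_force: 61.5
```

Call:
{"fn": "drive_tool", "kwargs": {
  "plan": [
    [[0,0,3],[0,0,0],-1],
    [[0,0,4],[0,0,0],-1],
    [[0,0,5],[0,0,0],-1],
    [[0,0,6],[0,0,0],-1],
    [[0,0,8],[0,0,0],-1],
    [[0,0,10],[0,0,0],-1],
    [[0,0,12],[0,0,0],-1],
    [[0,0,12],[0,0,0],-1]
  ]
}}

```text
time_s: 4.6
tcp_pos: [0.569, 0.179, 0.0836]
eef_rot: [[-0.516, 0.857, 0.0], [0.857, 0.516, 0.0], [-0.0, 0.0, -1.0]]
ft_force: [0.2, 0.4, -2.7]
width: 0.0389
grasp_force: 62.6
```

Call:
{"fn": "drive_tool", "kwargs": {
  "plan": [
    [[0,0,15],[0,0,0],-1],
    [[0,0,15],[0,0,0],-1],
    [[0,0,0],[0,0,0],-1],
    [[0,0,0],[0,0,0],-1]
  ]
}}

```text
time_s: 5.0
tcp_pos: [0.5692, 0.1788, 0.1127]
eef_rot: [[-0.516, 0.857, 0.001], [0.857, 0.516, 0.0], [-0.0, 0.001, -1.0]]
ft_force: [-0.1, -0.1, -1.3]
width: 0.0392
grasp_force: 62.7
```

```bash
python3 - <<'E'
from rig import env
from h import *
cs=[env.camera(n) for n in("scene","top")]; s=env.get_state(); print(s["tcp_pos"],s["ft_force"],s["width"],s["grasp_force"])
c=cs[0];x,y=proj(c,[[.5685,.178,.06]])[0].astype(int); o=[cv2.resize(c["image"][y-40:y+40,x-50:x+50,::-1],(400,320))]
c=cs[1];x,y=proj(c,[[.455,.05,.0]])[0].astype(int); o+=[cv2.resize(c["image"][y-40:y+40,x-50:x+50,::-1],(400,320))]
cv2.imwrite("pics/g2.png",np.hstack(o))
E
```

```text
[0.56862189 0.17853811 0.11172188] [ 0.19003978 -0.15930954 -2.04433478] 0.03876748331630368 62.65189718658803
```

View pics/g2.png

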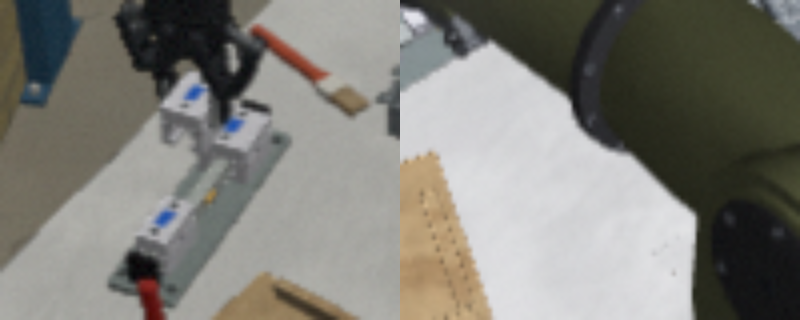

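The wanted block hangs free at about (185,95), with the other two still on the rail at (165,215) and (235,130). The place spot is bare.

Call:
{"fn": "drive_tool", "kwargs": {
  "plan": [
    [[-19,-21.5,5],[0,0,-0.087],-1],
    [[-19,-21.5,0],[0,0,-0.087],-1],
    [[-19,-21.5,0],[0,0,-0.087],-1],
    [[-19,-21.5,0],[0,0,-0.087],-1],
    [[-19,-21.5,-10],[0,0,-0.087],-1],
    [[-19,-21.5,-15],[0,0,-0.087],-1],
    [[0,0,-25],[0,0,0],-1],
    [[0,0,-25],[0,0,0],-1]
  ]
}}

```text
time_s: 5.9
tcp_pos: [0.4545, 0.0488, 0.0415]
eef_rot: [[-0.018, 1.0, 0.0], [1.0, 0.018, -0.0], [-0.0, 0.0, -1.0]]
ft_force: [0.3, 0.1, -1.4]
width: 0.0389
grasp_force: 62.8
```

Call:
{"fn": "drive_tool", "kwargs": {
  "plan": [
    [[0,0,-12],[0,0,0],-1],
    [[0,0,0],[0,0,0],-1],
    [[0,0,0],[0,0,0],-1]
  ]
}}

```text
time_s: 6.2
tcp_pos: [0.4548, 0.0502, 0.0301]
eef_rot: [[-0.02, 1.0, -0.001], [1.0, 0.02, 0.0], [0.0, -0.001, -1.0]]
ft_force: [-0.8, 1.2, -2.1]
width: 0.0388
grasp_force: 62.6
```

Underside should touch at TCP z≈0.0125; creep down the last part.

Call:
{"fn": "drive_tool", "kwargs": {
  "plan": [
    [[0,0,-8],[0,0,0],-1],
    [[0,0,-5],[0,0,0],-1],
    [[0,0,-2],[0,0,0],-1],
    [[0,0,-1],[0,0,0],-1],
    [[0,0,0],[0,0,0],-1]
  ]
}}

```text
time_s: 6.7
tcp_pos: [0.455, 0.0499, 0.0143]
eef_rot: [[-0.02, 1.0, -0.0], [1.0, 0.02, -0.0], [-0.0, -0.0, -1.0]]
ft_force: [-0.8, -0.0, -1.2]
width: 0.039
grasp_force: 62.6
```

Call:
{"fn": "drive_tool", "kwargs": {
  "plan": [
    [[0,0,-1],[0,0,0],-1],
    [[0,0,0],[0,0,0],-1]
  ]
}}

```text
time_s: 6.9
tcp_pos: [0.455, 0.0499, 0.0133]
eef_rot: [[-0.02, 1.0, 0.0], [1.0, 0.02, 0.0], [0.0, 0.0, -1.0]]
ft_force: [-0.1, -0.6, -2.0]
width: 0.0395
grasp_force: 62.6
```

Call:
{"fn": "drive_tool", "kwargs": {
  "plan": [
    [[0,0,-1],[0,0,0],-1],
    [[0,0,0],[0,0,0],-1]
  ]
}}

```text
time_s: 7.1
tcp_pos: [0.4551, 0.0499, 0.0128]
eef_rot: [[-0.02, 1.0, 0.001], [1.0, 0.02, -0.0], [-0.0, 0.001, -1.0]]
ft_force: [-1.1, -0.1, 6.6]
width: 0.039
grasp_force: 63.5
```

Call:
{"fn": "drive_tool", "kwargs": {
  "plan": [
    [[0,0,-1],[0,0,0],-1],
    [[0,0,0],[0,0,0],-1]
  ]
}}

```text
time_s: 7.3
tcp_pos: [0.4551, 0.0499, 0.0128]
eef_rot: [[-0.02, 1.0, 0.002], [1.0, 0.02, -0.001], [-0.001, 0.002, -1.0]]
ft_force: [-4.2, -0.8, 21.7]
width: 0.039
grasp_force: 65.6
```

Call:
{"fn": "drive_tool", "kwargs": {
  "plan": [
    [[0,0,1.5],[0,0,0],-1],
    [[0,0,0],[0,0,0],1],
    [[0,0,0],[0,0,0],1],
    [[0,0,0],[0,0,0],1],
    [[0,0,0],[0,0,0],1],
    [[0,0,0],[0,0,0],1],
    [[0,0,0],[0,0,0],1]
  ]
}}

```text
time_s: 8.0
tcp_pos: [0.4549, 0.0499, 0.0127]
eef_rot: [[-0.02, 1.0, -0.0], [1.0, 0.02, 0.0], [0.0, -0.0, -1.0]]
ft_force: [0.0, -0.2, -0.4]
width: 0.0854
grasp_force: 0.0
```

Call:
{"fn": "drive_tool", "kwargs": {
  "plan": [
    [[0,0,15],[0,0,0],1],
    [[0,0,25],[0,0,0],1],
    [[0,0,30],[0,0,0],1],
    [[0,0,10],[0,0,-0.14],1],
    [[0,0,0],[0,0,-0.143],1],
    [[0,0,0],[0,0,-0.143],1],
    [[0,0,0],[0,0,-0.143],1],
    [[0,0,0],[0,0,-0.143],1]
  ]
}}

```text
time_s: 8.8
tcp_pos: [0.4549, 0.0499, 0.0928]
eef_rot: [[0.643, 0.766, -0.0], [0.766, -0.643, 0.0], [0.0, -0.0, -1.0]]
ft_force: [-1.3, 0.3, -0.2]
width: 0.0853
grasp_force: 0.0
```

Call:
{"fn": "drive_tool", "kwargs": {
  "plan": [
    [[0,0,0],[0,0,-0.143],1],
    [[0,0,0],[0,0,-0.143],1],
    [[0,0,0],[0,0,-0.143],1],
    [[0,0,0],[0,0,-0.143],1],
    [[0,0,0],[0,0,-0.143],1],
    [[0,0,0],[0,0,-0.143],1],
    [[0,0,0],[0,0,0],1],
    [[0,0,0],[0,0,0],1]
  ]
}}

```text
time_s: 9.6
tcp_pos: [0.4549, 0.0501, 0.0927]
eef_rot: [[1.0, 0.025, -0.0], [0.025, -1.0, -0.0], [-0.0, 0.0, -1.0]]
ft_force: [0.6, -0.5, -0.4]
width: 0.0857
grasp_force: 0.0
```

```bash
python3 - <<'E'
from rig import env
from h import *
cs=[env.camera(n) for n in("scene","top")]; s=env.get_state(); print(s["tcp_pos"],s["eef_rot"].round(3).tolist(),s["ft_force"],s["joint_pos"].round(2))
o=[]
for c in cs:
    x,y=proj(c,[[.455,.05,.03]])[0].astype(int); o+=[cv2.resize(c["image"][y-40:y+40,x-50:x+50,::-1],(400,320))]
    b=blobs(c,(100,120,60),(130,255,255),(x-20,y-20,x+20,y+20))[0]
    if b: print(b,ray(c,[q for q,_ in b],.042))
cv2.imwrite("pics/g3.png",np.hstack(o))
E
```

```text
[0.45493649 0.04995973 0.09273987] [[1.0, 0.024, -0.0], [0.024, -1.0, 0.0], [-0.0, -0.0, -1.0]] [-0.56960727 -0.05004569 -1.17694114] [-0.06  0.44 -0.15  2.11  0.11  0.6  -1.83]
[(array([278.2, 182.9]), np.int32(10))] [[0.45432421 0.05149305 0.042     ]]
```

View pics/g3.png

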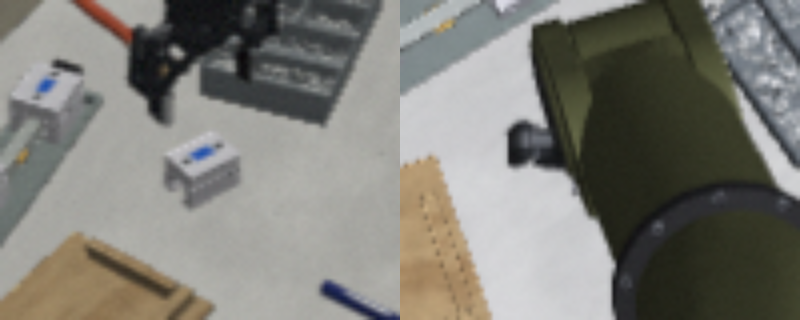

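The block stands upright on its skirts on bare bench, alone at left-crop (205,165), and the gripper is above it turned 90°. Now I'll take it by its ends.

Call:
{"fn": "drive_tool", "kwargs": {
  "plan": [
    [[0,-0.5,-25],[0,0,0],1],
    [[0,0,-25],[0,0,0],1],
    [[0,0,-15],[0,0,0],1],
    [[0,0,-10],[0,0,0],1],
    [[0,0,-4],[0,0,0],1],
    [[0,0,0],[0,0,0],1]
  ]
}}

```text
time_s: 10.3
tcp_pos: [0.4549, 0.0494, 0.0136]
eef_rot: [[1.0, 0.021, -0.001], [0.021, -1.0, 0.0], [-0.001, -0.0, -1.0]]
ft_force: [0.4, 0.6, 0.2]
width: 0.0849
grasp_force: 0.0
```

Call:
{"fn": "drive_tool", "kwargs": {
  "plan": [
    [[0,0,0],[0,0,0],0],
    [[0,0,0],[0,0,0],-1],
    [[0,0,0],[0,0,0],-1],
    [[0,0,0],[0,0,0],-1],
    [[0,0,0],[0,0,0],-1],
    [[0,0,0],[0,0,0],-1]
  ]
}}

```text
time_s: 10.9
tcp_pos: [0.4554, 0.0495, 0.0147]
eef_rot: [[1.0, 0.021, 0.002], [0.021, -1.0, 0.0], [0.002, -0.0, -1.0]]
ft_force: [-1.1, -0.4, 6.2]
width: 0.0554
grasp_force: 63.2
```

Call:
{"fn": "drive_tool", "kwargs": {
  "plan": [
    [[0,0,10],[0,0,0],-1],
    [[0,0,25],[0,0,0],-1],
    [[0,0,30],[0,0,0],-1],
    [[0,0,30],[0,0,0],-1],
    [[0,0,0],[0,0,0],-1],
    [[0,0,0],[0,0,0],-1]
  ]
}}

```text
time_s: 11.5
tcp_pos: [0.4552, 0.0493, 0.1097]
eef_rot: [[1.0, 0.021, 0.002], [0.021, -1.0, 0.0], [0.002, -0.0, -1.0]]
ft_force: [-0.3, -0.6, -3.8]
width: 0.0551
grasp_force: 64.6
```

Call:
{"fn": "drive_tool", "kwargs": {
  "plan": [
    [[-5.1,-39.5,0],[0,0,-0.07],-1],
    [[-5.1,-39.5,0],[0,0,-0.07],-1],
    [[-5.1,-39.5,0],[0,0,-0.07],-1],
    [[-5.1,-39.5,0],[0,0,-0.07],-1],
    [[-5.1,-39.5,0],[0,0,-0.07],-1],
    [[-5.1,-39.5,0],[0,0,-0.07],-1],
    [[-5.1,-39.5,0],[0,0,-0.07],-1],
    [[-5.1,-39.5,0],[0,0,-0.07],-1]
  ]
}}

```text
time_s: 12.3
tcp_pos: [0.4129, -0.2677, 0.1076]
eef_rot: [[0.857, -0.516, -0.002], [-0.516, -0.857, 0.001], [-0.003, 0.0, -1.0]]
ft_force: [1.3, 1.0, -2.5]
width: 0.055
grasp_force: 64.5
```

Call:
{"fn": "drive_tool", "kwargs": {
  "plan": [
    [[-5.1,-39.5,0],[0,0,-0.07],-1],
    [[-5.1,-39.5,0],[0,0,-0.07],-1],
    [[0,0,-25],[0,0,0],-1],
    [[0,0,0],[0,0,0],-1],
    [[0,0,0],[0,0,0],-1],
    [[0,0,0],[0,0,0],-1]
  ]
}}

```text
time_s: 12.9
tcp_pos: [0.4044, -0.3444, 0.084]
eef_rot: [[0.779, -0.627, -0.0], [-0.627, -0.779, 0.001], [-0.001, -0.001, -1.0]]
ft_force: [-0.9, 0.7, -1.7]
width: 0.0548
grasp_force: 64.5
```

```bash
python3 - <<'E'
from rig import env
from h import *
cs=[env.camera(n) for n in("scene","top")]; s=env.get_state(); print(s["tcp_pos"],s["eef_rot"].round(3).tolist(),s["ft_force"],s["joint_pos"].round(2))
o=[];R=s["eef_rot"]
for c in cs:
    x,y=proj(c,[s["tcp_pos"]])[0].astype(int); im=c["image"][y-32:y+32,x-40:x+40,::-1]; o+=[cv2.resize(im,(400,320))]
cv2.imwrite("pics/g4.png",np.hstack(o))
E
```

```text
[ 0.40462463 -0.34485554  0.08443122] [[0.779, -0.627, 0.001], [-0.627, -0.779, -0.0], [0.001, -0.0, -1.0]] [ 0.09796698 -0.3012391  -2.50900799] [ 0.63  0.53  0.04  1.94 -0.03  0.67 -1.55]
```

View pics/g4.png

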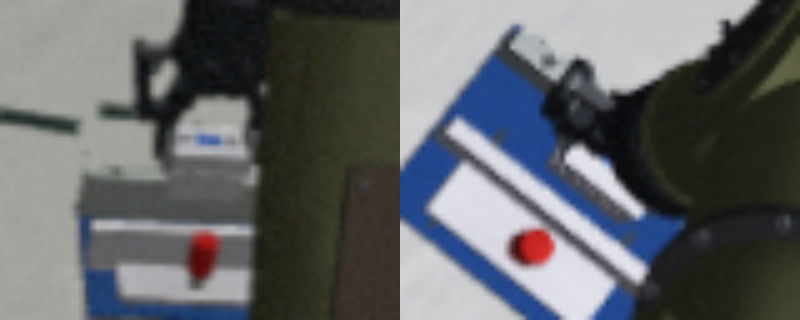

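The block hangs level over the gap, parallel to fence and straightedge (right crop, near (600,180)). I'll lower it, watching the force.

Call:
{"fn": "drive_tool", "kwargs": {
  "plan": [
    [[0,0,-12],[0,0,0],-1],
    [[0,0,-10],[0,0,0],-1],
    [[0,0,-8],[0,0,0],-1],
    [[0,0,-5],[0,0,0],-1],
    [[0,0,0],[0,0,0],-1]
  ]
}}

```text
time_s: 13.5
tcp_pos: [0.4035, -0.3452, 0.0477]
eef_rot: [[0.778, -0.628, -0.001], [-0.628, -0.778, 0.001], [-0.002, 0.0, -1.0]]
ft_force: [1.2, -0.2, -1.8]
width: 0.0553
grasp_force: 64.7
```

Call:
{"fn": "drive_tool", "kwargs": {
  "plan": [
    [[0,0,-8],[0,0,0],-1],
    [[0,0,-8],[0,0,0],-1],
    [[0,0,-5],[0,0,0],-1],
    [[0,0,0],[0,0,0],-1],
    [[0,0,0],[0,0,0],-1]
  ]
}}

```text
time_s: 14.0
tcp_pos: [0.4039, -0.3456, 0.0277]
eef_rot: [[0.778, -0.628, -0.0], [-0.628, -0.778, 0.0], [-0.0, -0.0, -1.0]]
ft_force: [0.1, 0.0, -0.8]
width: 0.0549
grasp_force: 64.6
```

Call:
{"fn": "drive_tool", "kwargs": {
  "plan": [
    [[0,0,-2],[0,0,0],-1],
    [[0,0,-2],[0,0,0],-1],
    [[0,0,0],[0,0,0],-1]
  ]
}}

```text
time_s: 14.3
tcp_pos: [0.4039, -0.3455, 0.0237]
eef_rot: [[0.778, -0.628, -0.0], [-0.628, -0.778, 0.0], [-0.0, -0.0, -1.0]]
ft_force: [-0.1, 0.4, -2.7]
width: 0.055
grasp_force: 64.7
```

Call:
{"fn": "drive_tool", "kwargs": {
  "plan": [
    [[0,0,-1],[0,0,0],-1],
    [[0,0,0],[0,0,0],-1]
  ]
}}

```text
time_s: 14.5
tcp_pos: [0.4041, -0.3456, 0.0229]
eef_rot: [[0.778, -0.628, 0.0], [-0.628, -0.778, -0.0], [0.0, -0.0, -1.0]]
ft_force: [0.1, -0.3, -2.2]
width: 0.055
grasp_force: 64.7
```

Call:
{"fn": "drive_tool", "kwargs": {
  "plan": [
    [[0,0,-1],[0,0,0],-1],
    [[0,0,0],[0,0,0],-1]
  ]
}}

```text
time_s: 14.7
tcp_pos: [0.404, -0.3456, 0.0228]
eef_rot: [[0.778, -0.628, 0.001], [-0.628, -0.778, -0.0], [0.001, -0.0, -1.0]]
ft_force: [-2.3, 2.2, 9.0]
width: 0.0545
grasp_force: 66.0
```

Call:
{"fn": "drive_tool", "kwargs": {
  "plan": [
    [[0,0,1],[0,0,0],-1],
    [[0,0,0],[0,0,0],1],
    [[0,0,0],[0,0,0],1],
    [[0,0,0],[0,0,0],1],
    [[0,0,0],[0,0,0],1],
    [[0,0,0],[0,0,0],1],
    [[0,0,0],[0,0,0],1]
  ]
}}

```text
time_s: 15.4
tcp_pos: [0.404, -0.3456, 0.0227]
eef_rot: [[0.778, -0.628, -0.0], [-0.628, -0.778, 0.0], [-0.0, -0.0, -1.0]]
ft_force: [-0.8, 0.4, -0.1]
width: 0.0853
grasp_force: 0.0
```

Call:
{"fn": "drive_tool", "kwargs": {
  "plan": [
    [[0,0,10],[0,0,0],1],
    [[0,0,25],[0,0,0],1],
    [[0,0,35],[0,0,0],1],
    [[0,0,10],[0,0,0],1],
    [[-23,18.5,0],[0,0,0],1],
    [[-23,18.5,0],[0,0,0],1],
    [[0,0,0],[0,0,0],1],
    [[0,0,0],[0,0,0],1]
  ]
}}

```text
time_s: 16.2
tcp_pos: [0.358, -0.3086, 0.1032]
eef_rot: [[0.778, -0.628, 0.001], [-0.628, -0.778, -0.0], [0.001, -0.0, -1.0]]
ft_force: [0.8, -0.3, 0.7]
width: 0.0853
grasp_force: 0.0
```

```bash
python3 - <<'E'
from rig import env
from h import *
cs=[env.camera(n) for n in("scene","top")]; s=env.get_state(); print(s["tcp_pos"],s["eef_rot"].round(3).tolist(),s["ft_force"])
o=[]
for c in cs:
    x,y=proj(c,[[.39,-.34,.04]])[0].astype(int); im=c["image"][y-32:y+32,x-40:x+40,::-1]; o+=[cv2.resize(im,(400,320))]
cv2.imwrite("pics/g5.png",np.hstack(o))
E
```

```text
[ 0.35889763 -0.30925518  0.1030472 ] [[0.778, -0.628, 0.001], [-0.628, -0.778, -0.001], [0.001, -0.0, -1.0]] [ 0.52896231 -0.60429002 -0.66367102]
```

View pics/g5.png

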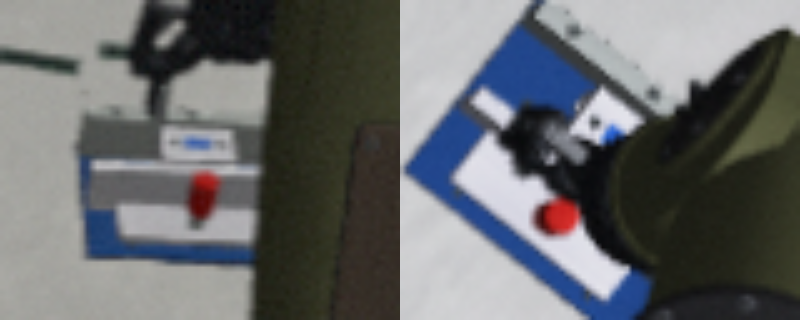

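The block lies flat in the gap, flush with the fence and parallel (left crop (198,143)), and the gripper stands over the red knob. I'll take the knob.

Call:
{"fn": "drive_tool", "kwargs": {
  "plan": [
    [[0,0,-25],[0,0,0],1],
    [[0,0,-20],[0,0,0],1],
    [[0,0,-13],[0,0,0],1],
    [[0,0,-7],[0,0,0],1],
    [[0,0,0],[0,0,0],1]
  ]
}}

```text
time_s: 16.8
tcp_pos: [0.3581, -0.3086, 0.0369]
eef_rot: [[0.778, -0.628, -0.001], [-0.628, -0.778, 0.001], [-0.001, -0.0, -1.0]]
ft_force: [-0.2, 0.0, 0.0]
width: 0.0854
grasp_force: 0.0
```

Call:
{"fn": "drive_tool", "kwargs": {
  "plan": [
    [[0,0,0],[0,0,0],0],
    [[0,0,0],[0,0,0],-0.5],
    [[0,0,0],[0,0,0],-1],
    [[0,0,0],[0,0,0],-1],
    [[0,0,0],[0,0,0],-1],
    [[0,0,0],[0,0,0],-1],
    [[0,0,0],[0,0,0],-1]
  ]
}}

```text
time_s: 17.5
tcp_pos: [0.359, -0.3079, 0.0385]
eef_rot: [[0.779, -0.627, 0.002], [-0.627, -0.779, 0.0], [0.001, -0.001, -1.0]]
ft_force: [1.4, 3.4, 7.4]
width: 0.0205
grasp_force: 58.4
```

Call:
{"fn": "drive_tool", "kwargs": {
  "plan": [
    [[1.6,-1.3,0],[0,0,0],-1],
    [[1.6,-1.3,0],[0,0,0],-1],
    [[1.6,-1.3,0],[0,0,0],-1],
    [[0,0,0],[0,0,0],-1]
  ]
}}

```text
time_s: 17.9
tcp_pos: [0.3634, -0.3114, 0.0385]
eef_rot: [[0.779, -0.627, 0.001], [-0.627, -0.779, 0.001], [-0.0, -0.001, -1.0]]
ft_force: [0.2, 4.7, 8.9]
width: 0.02
grasp_force: 58.5
```

Call:
{"fn": "drive_tool", "kwargs": {
  "plan": [
    [[0.8,-0.6,0],[0,0,0],-1],
    [[0.8,-0.6,0],[0,0,0],-1],
    [[0.8,-0.6,0],[0,0,0],-1],
    [[0,0,0],[0,0,0],-1]
  ]
}}

```text
time_s: 18.3
tcp_pos: [0.3654, -0.313, 0.0385]
eef_rot: [[0.779, -0.627, 0.0], [-0.627, -0.779, 0.001], [-0.001, -0.001, -1.0]]
ft_force: [-0.8, 4.4, 9.6]
width: 0.0203
grasp_force: 58.6
```

Call:
{"fn": "drive_tool", "kwargs": {
  "plan": [
    [[0.8,-0.6,0],[0,0,0],-1],
    [[0.8,-0.6,0],[0,0,0],-1],
    [[0,0,0],[0,0,0],-1]
  ]
}}

```text
time_s: 18.6
tcp_pos: [0.367, -0.3143, 0.0385]
eef_rot: [[0.779, -0.627, 0.0], [-0.627, -0.779, 0.001], [-0.001, -0.001, -1.0]]
ft_force: [-0.4, 4.4, 9.1]
width: 0.02
grasp_force: 58.6
```

Call:
{"fn": "drive_tool", "kwargs": {
  "plan": [
    [[0.8,-0.6,0],[0,0,0],-1],
    [[0,0,0],[0,0,0],-1]
  ]
}}

```text
time_s: 18.8
tcp_pos: [0.3678, -0.3149, 0.0385]
eef_rot: [[0.779, -0.627, 0.0], [-0.627, -0.779, 0.001], [-0.001, -0.001, -1.0]]
ft_force: [-0.6, 4.7, 10.8]
width: 0.0198
grasp_force: 58.6
```

Call:
{"fn": "drive_tool", "kwargs": {
  "plan": [
    [[0.8,-0.6,0],[0,0,0],-1],
    [[0,0,0],[0,0,0],-1]
  ]
}}

```text
time_s: 19.0
tcp_pos: [0.3685, -0.3155, 0.0385]
eef_rot: [[0.779, -0.628, 0.0], [-0.628, -0.779, 0.001], [-0.001, -0.001, -1.0]]
ft_force: [-0.7, 4.6, 9.8]
width: 0.0202
grasp_force: 58.6
```

Call:
{"fn": "drive_tool", "kwargs": {
  "plan": [
    [[0.8,-0.6,0],[0,0,0],-1],
    [[0,0,0],[0,0,0],-1]
  ]
}}

```text
time_s: 19.2
tcp_pos: [0.3689, -0.3158, 0.0385]
eef_rot: [[0.779, -0.628, -0.001], [-0.628, -0.779, 0.002], [-0.002, -0.001, -1.0]]
ft_force: [-2.6, 5.0, 11.3]
width: 0.0197
grasp_force: 58.9
```

Travel is about 12.6 mm and resistance is rising; a little more to press it snug.

Call:
{"fn": "drive_tool", "kwargs": {
  "plan": [
    [[0.8,-0.6,0],[0,0,0],-1],
    [[0,0,0],[0,0,0],-1]
  ]
}}

```text
time_s: 19.4
tcp_pos: [0.3689, -0.3158, 0.0384]
eef_rot: [[0.779, -0.628, -0.002], [-0.628, -0.779, 0.003], [-0.003, -0.001, -1.0]]
ft_force: [-4.4, 6.9, 14.6]
width: 0.0198
grasp_force: 59.2
```

Call:
{"fn": "drive_tool", "kwargs": {
  "plan": [
    [[0.4,-0.3,0],[0,0,0],-1],
    [[0,0,0],[0,0,0],-1]
  ]
}}

```text
time_s: 19.6
tcp_pos: [0.3689, -0.3158, 0.0385]
eef_rot: [[0.778, -0.628, -0.003], [-0.628, -0.778, 0.003], [-0.004, -0.001, -1.0]]
ft_force: [-4.6, 7.7, 14.3]
width: 0.0197
grasp_force: 59.2
```

Call:
{"fn": "drive_tool", "kwargs": {
  "plan": [
    [[0.8,-0.6,0],[0,0,0],-1],
    [[0,0,0],[0,0,0],-1],
    [[0,0,0],[0,0,0],-1]
  ]
}}

```text
time_s: 19.9
tcp_pos: [0.3689, -0.3158, 0.0384]
eef_rot: [[0.778, -0.628, -0.004], [-0.628, -0.778, 0.005], [-0.006, -0.001, -1.0]]
ft_force: [-6.6, 9.5, 18.2]
width: 0.0201
grasp_force: 59.5
```

Call:
{"fn": "drive_tool", "kwargs": {
  "plan": [
    [[0,0,0],[0,0,0],1],
    [[0,0,0],[0,0,0],1],
    [[0,0,0],[0,0,0],1],
    [[0,0,0],[0,0,0],1],
    [[0,0,0],[0,0,0],1],
    [[-1.6,1.2,0],[0,0,0],1],
    [[0,0,15],[0,0,0],1],
    [[0,0,30],[0,0,0],1]
  ]
}}

```text
time_s: 20.7
tcp_pos: [0.3683, -0.3165, 0.0816]
eef_rot: [[0.778, -0.628, -0.004], [-0.628, -0.778, 0.003], [-0.005, 0.0, -1.0]]
ft_force: [0.3, -0.8, -0.8]
width: 0.0854
grasp_force: 0.0
```

Call:
{"fn": "drive_tool", "kwargs": {
  "plan": [
    [[0,0,40],[0,0,0],1],
    [[0,0,40],[0,0,0],1],
    [[10,40,20],[0,0,0],1],
    [[10,45,0],[0,0,0],1],
    [[10,45,0],[0,0,0],1],
    [[10,45,0],[0,0,0],1],
    [[10,45,0],[0,0,0],1],
    [[10,45,0],[0,0,0],1]
  ]
}}

```text
time_s: 21.5
tcp_pos: [0.4294, -0.0508, 0.1829]
eef_rot: [[0.778, -0.628, 0.0], [-0.628, -0.778, -0.0], [0.0, -0.0, -1.0]]
ft_force: [1.3, -1.2, -0.2]
width: 0.0854
grasp_force: 0.0
```

Call:
{"fn": "drive_tool", "kwargs": {
  "plan": [
    [[10,45,0],[0,0,0],1],
    [[10,45,0],[0,0,0],1],
    [[0,0,0],[0,0,0],1],
    [[0,0,0],[0,0,0],1],
    [[0,0,0],[0,0,0],1]
  ]
}}

```text
time_s: 22.0
tcp_pos: [0.4491, 0.0363, 0.1826]
eef_rot: [[0.777, -0.629, -0.001], [-0.629, -0.777, -0.001], [-0.0, 0.001, -1.0]]
ft_force: [-0.3, -1.1, -0.3]
width: 0.0855
grasp_force: 0.0
```

```bash
python3 - <<'E'
from rig import env
from jig import *
cs=[env.camera(n) for n in("scene","top")]; s=env.get_state(); print(s["tcp_pos"],s["ft_force"],s["time_s"])
o=[]
for c in cs:
    x,y=proj(c,[[.395,-.34,.04]])[0].astype(int); im=c["image"][y-32:y+32,x-40:x+40,::-1]; o+=[cv2.resize(im,(400,320))]
c=cs[0];o2=[c["image"][:,:,::-1]]
xs=np.arange(-.08,.13,.0005)
for c in cs:
    for r in((-.07,-.035),(.035,.07)):
        ys=np.arange(*r,.0005); im=rect(c,[.3583,-.3085],np.radians(-39.04),.05,xs,ys)[:,:,0]
        f=edge(im,xs,ys,.06,.11,1);g=edge(im,xs,ys,.035,f[0]-.02,-1); print(r,"gap",f[0]-g[0],f[3],g[3])
cv2.imwrite("pics/g6.png",np.vstack([np.hstack(o),cv2.resize(cs[0]["image"][100:212,120:400,::-1],(800,280))[:,:]]))
E
```

```text
[0.44927588 0.03584923 0.18273884] [-0.7928603  -0.48546552  0.08576029] 22.1
(-0.07, -0.035) gap 0.0358182830750188 0.01595089383967134 0.004584810883167911
(0.035, 0.07) gap 0.0377584335203769 0.0001492292428796906 0.00015307929458301564
(-0.07, -0.035) gap 0.041343863614591046 0.00022915293570472374 0.0001910157104486383
(0.035, 0.07) gap 0.04030374302770865 0.0002462762016090463 0.00020988928897958096
```

View pics/g6.png

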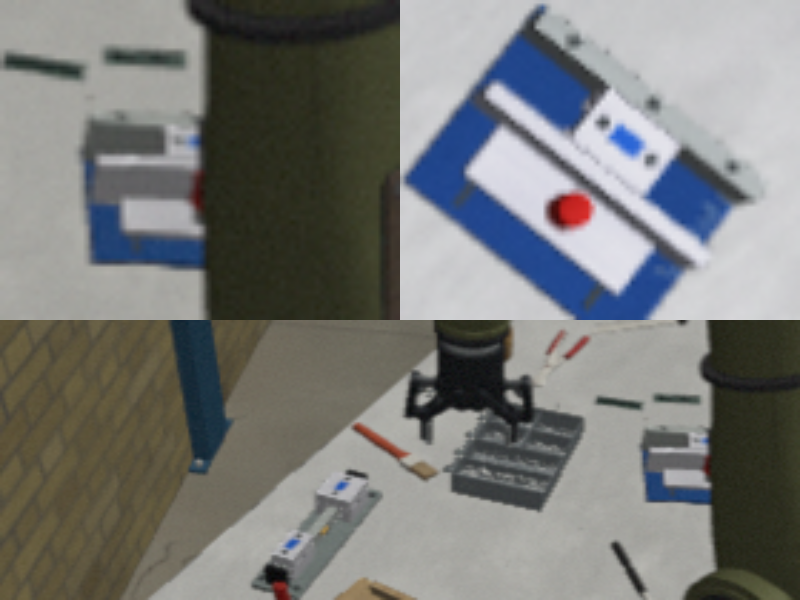

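The top view shows the block flat against both fence and straightedge, with the gap measuring about 40 to 41 mm. The knob hit a hard stop at about 12.6 mm of travel, as expected. The other two blocks are still on the rail.

```bash
python3 -c "
from rig import env
print(env.finish_job())"
```

```text
the job is handed in; nothing more can be done
None
```

The job is handed in at about 22 s of the 62 s limit: block_40 sits flat and snug between fence and straightedge (measured gap 40–41 mm), and the other two blocks are still on the rail; the judge's verdict was not shown.

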